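# Two-button release of a burr box

### The job

Open the red burr box: with the two fingertips press both yellow buttons on its top down together, all the way, and keep both held down until the grey-fronted tray has slid by itself all the way out. Then let go and draw clear, leaving the tray out and both buttons sprung back up. Nothing is to be gripped or lifted, and the things standing round the box stay where they are.

Things in the scene. Friction and masses are not known exactly. Their poses are not given: they have to be found in the camera images.
- case: red steel box fixed to the table, 150 mm (its x) by 130 mm (its y) by 85 mm high; origin at the centre of its underside, on the table; its -x side is the front, where the tray comes out; its y axis is the line through the two buttons. It stands at a varying place, yawed up to 0.5 rad either way.
- mid (a point): point halfway between the tops of the two buttons at rest, 97 mm above the table, on the box's vertical centre line; axes as case. The button centres lie 30 mm from it along +y and -y (60 mm apart).
- btn_left_top (a point): centre of the top of the yellow button on the box's +y side: round flat cap, 28 mm in diameter, standing 12 mm proud of the box top; sinks with the button
- btn_right_top (a point): the same for the yellow button on the box's -y side
- btn_left (a joint): how far the +y button is down, m: 0 up, 0.008 fully down (still 4 mm proud of the box). A spring resists with 1 N at first, 2.5 N fully down, and lifts it when let go. It frees its catch of the tray below about 5.5 mm.
- btn_right (a joint): the same for the -y button; fully down, the two together resist with 5 N and then stop hard
- tray (a joint): how far the tray is out, m: 0 shut, 0.060 fully out at its stop. With both buttons down it is driven out towards the box's -x by its own spring against a damper, in about 2 s; if either button comes up sooner the catch stops it at a tooth (12 mm steps). Once fully out it stays out and the buttons come up freely.
- tray_front (a point): centre of the upper edge of the tray's grey front panel (122 mm wide, 68 mm high), 77 mm above the table, 8 mm below the box top; 80 mm from the box's centre along its -x when shut. Nothing needs to touch the tray.
- vase: loose small carved terracotta-coloured vase, 80 mm across, 80 mm high; origin under its centre; leave alone
- jar: loose lidded jar, 50 mm across, 65 mm high; origin under its centre; leave alone
- tumbler: loose glass tumbler, 68 mm across, 85 mm high; origin under its centre; leave alone. The vase, jar and tumbler stand, in any order, at the box's left, right and back, centres 120 mm or more from the box's centre, with no less than 10 mm between each and the box
- carver: loose carving tool, blue handle and thin steel shaft, 180 mm long, lying on the table well to the box's -y side, about along the box's x; leave alone
Not all that is in view belongs to the job. There is more than one size of the case; the job needs the smallest.

How it is judged:
On the way, in this order (a step that is already met when the one before it is completed fails the run):
1. both buttons are pressed down together by the fingers, the tray still nearly shut (value of joint each of btn_left, btn_right above 0.005 m and value of joint tray below 0.03 m and contact force between the fingers and case above 1 N), for 0.2 s.
2. the tray is fully out with both buttons still held down (value of joint each of btn_left, btn_right above 0.005 m and value of joint tray above 0.056 m), for 0.1 s.
At the end, for the whole second after the job is handed in: the tray is out by more than 56 of its 60 mm and at rest, both buttons are back up (less than 1.5 mm down), and the vase, jar, tumbler and tool are within 15 mm of where they stood (value of joint tray above 0.056 m and value of joint each of btn_left, btn_right below 0.0015 m and velocity of joint tray below 0.005 m/s and distance of each of vase, jar, tumbler, carver from where it was at the start of the episode below 0.015 m); the robot touches nothing.
It fails at once if one button is pressed down (over 5 mm) while the other is not pressed (under 0.8 mm) ((value of joint btn_left above 0.005 m and value of joint btn_right below 0.0008 m) or (value of joint btn_right above 0.005 m and value of joint btn_left below 0.0008 m)).
It fails at once if a button is let up (under 2 mm) while the tray is only part of the way out (8 to 50 mm) (value of joint tray between 0.008 and 0.05 m and value of joint any of btn_left, btn_right below 0.002 m).
It fails at once if the vase, jar, tumbler or tool is moved by more than 15 mm or lifted (distance of any of vase, jar, tumbler, carver from where it was at the start of the episode above 0.015 m).
It also fails if it takes over 32 s, if anything falls off the work surface, if the arm or the gripper's body presses on something with over 40 N, if the wrist force passes 120 N, or if a joint passes its speed limit or range.

### The arm

A 6-joint arm with a two-finger parallel gripper is mounted at the origin on the work surface. World frame = base frame: x ahead of the robot, y to its left, z up, the work surface at z = 0. Lengths are in m, angles in rad, forces in N, time in s.
With the tool pointing down it reaches from about 0.3 to 0.775 m from the base axis. Payload 14.6 kg.
Tool frame: the origin (TCP) lies midway between the tips of the shut fingers; the grasp point (between the pads) lies 19 mm behind it; z points along the fingers, y is the line along which they close (so a half turn about z gives the same grasp; the last joint's range is limited). The gripper opens to 85 mm and grips with 20 to 120 N. Pads are 22 mm wide; open, the fingers measure 114 mm over their backs; the gripper's body (76 mm by 85 mm) begins 54 mm behind the grasp point. The pads swing forward as they close: fully open they stand 13 mm farther back than shut.
Start: joints at [-1.195, 0.3, 1.521, -0, 1.321, -0.067], TCP at [0.236, -0.497, 0.231] pointing down, gripper open.
Joint ranges: [-3.03, 3.03], [-0.79, 2.21], [0.23, 2.52], [-1.04, 4.18], [0, 3.07], [-2.55, 2.55]. Speed limits (rad/s): [2.22, 2.22, 2.57, 3.14, 3.14, 3.14].

### API

Orientations are given as a 3x3 rotation matrix whose columns are the frame's x, y, z axes.
In Python, from bench import read_state, read_camera, calibration, finish_job gives the robot as it stands.
- The arm moves only by the shell command python3 -m crank 'ROWS' [FORCE]. ROWS is JSON, a list that holds one entry, the list of rows, each a list of 5 numbers: the closure, from -1 (fully open) to 1 (shut), then the shift along the tool's x, y, z in m, then the turn about the tool's z in degrees. A call has 1 to 5 rows; each row shifts and turns the commanded pose from where the row before left it, along the tool's axes as they then stand; what a row does not reach is not made up. A row lasts 1/10 s, in which the tool goes at most 50 mm and 8.59 degrees, less where a joint would pass 70% of its speed; a pose out of reach is approached as far as the arm can. A call with a gripper value outside its range is refused whole. The fingers move at their own pace and stop on an object; FORCE is the grip in N (left out, the last holds). Time passes only in rows, so rows that do not move let the fingers close. It gives the time, the measured TCP pose, the force, the opening and the grip force at its end, in the units of the state.
- read_state(): the state, without advancing time (a new reading comes with each control period).
- read_camera(name): name is "scene" or "top" or "wrist"; returns (picture, depth): 480x640x3 uint8, red, green, blue; 480x640 float32, m along the optical axis (not along the pixel's ray), 0 where there is no reading.
- calibration(name): a dict with "vfov" (degrees; the focal length in pixels is half the picture's height over the tangent of half this angle, whatever the lens; pixels are square), "cx", "cy" (the principal point, pixels), "R" (3x3) and "t" (3): a world point X has camera coordinates R X + t. Camera axes: x right, y down, z forward; pixel columns grow to the right and rows downward; lengths in m; the calibration is good to about 2 mm. A picture is of the moment at which its call begins: read the wrist's pose just before it. calibration takes no time and is no camera call; for the wrist camera it gives the pose at the moment of the call.
- finish_job(): hands the job in; it is judged then, once.
The state is a dict: "time": time; "joints": joint angles; "joint_vel": joint speeds; "effort": joint torques, N m; "position": TCP position; "tcp_rot": TCP orientation; "wrist_force": force on the tool from outside, world axes, zero at the start; "wrist_torque": the same for the moment, N m; "finger_gap": opening from 0.0 (shut) to 1.0 (fully open); "grasp_force": force on a finger pad.
Only numpy, scipy, OpenCV 4.12 (cv2) and the standard library are available. Lean on these libraries where they do the work, as an engineer would, in place of code of your own. Each camera call takes 0.05 s, during which the arm holds its last target. There are 200 camera calls.

## Working session

There is one attempt and no reset: what is moved stays moved. The work goes in short steps, Python scripts to look and compute and a shell command to move; the robot and the scene stay as the last step left them, time stands still between calls to the robot, and variables do not carry over. Pictures are saved under pics/ and viewed, at most 10 in all, crops included, and the job is handed in when it is done.

```bash
ls; mkdir -p pics; python3 - <<'E'
from bench import *
import cv2,numpy as np
for n in ("scene","top"):
    p,d=read_camera(n); cv2.imwrite(f"pics/{n}.png",p[:,:,::-1]); np.savez(f"{n}.npz",p=p,d=d); print(n,calibration(n))
s=read_state(); print(s["time"],s["position"],s["tcp_rot"],s["finger_gap"])
E
```

```text
pics
scene {'vfov': 45.96249515811471, 'cx': 319.1645938844463, 'cy': 236.42827227435706, 'R': array([[ 0.87704367,  0.4800558 ,  0.01846141],
       [ 0.34220579, -0.59730253, -0.72534467],
       [-0.33717886,  0.64247656, -0.68813828]]), 't': array([-0.40599795, -0.09568915,  1.64492085])}
top {'vfov': 49.47156749008595, 'cx': 321.9199745336944, 'cy': 241.5989478274377, 'R': array([[ 5.29737042e-03, -9.99985907e-01,  3.52807958e-04],
       [-9.96046612e-01, -5.30778735e-03, -8.86734127e-02],
       [ 8.86740356e-02,  1.18322742e-04, -9.96060692e-01]]), 't': array([0.00680661, 0.51024086, 1.1661207 ])}
0.1 [ 0.23557969 -0.49675223  0.2307641 ] [[ 9.03564683e-01  4.28451528e-01 -3.90324768e-04]
 [ 4.28451698e-01 -9.03564126e-01  1.00576654e-03]
 [ 7.82387535e-05 -1.07601044e-03 -9.99999418e-01]] 0.9984022787659487
```

View pics/top.png

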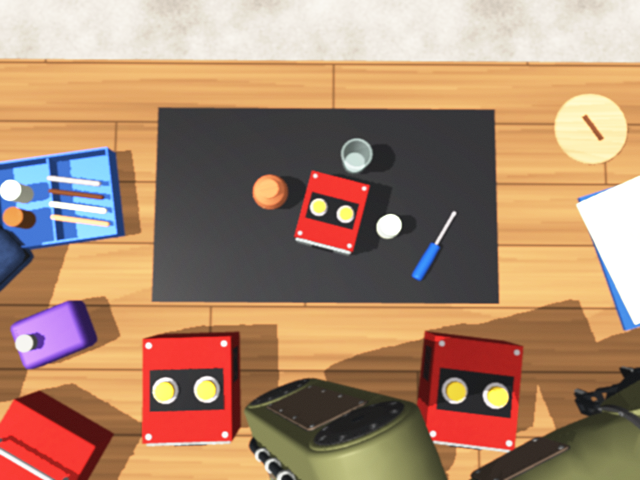

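View pics/scene.png

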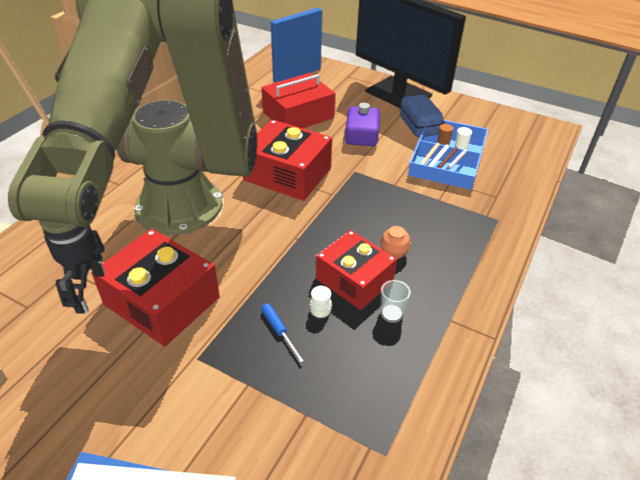

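Three red boxes have two yellow buttons. In the top view they are at (332,211), (191,388) and (472,391). The one on the mat at (332,211) is clearly the smallest, and it has the vase (270,191), tumbler (356,155), jar (389,226) and carver (435,245) around it. I'll confirm with a crop and measure it.

```bash
cat > h.py <<'E'
import numpy as np,cv2
from bench import *
def ray(c,u,v,z):
    f=240/np.tan(np.radians(c["vfov"]/2)); r=c["R"].T@np.array([(u-c["cx"])/f,(v-c["cy"])/f,1]); o=-c["R"].T@c["t"]
    return o+r*(z-o[2])/r[2]
def yellow(p,box):
    h=cv2.cvtColor(p,cv2.COLOR_RGB2HSV); m=cv2.inRange(h,(20,90,120),(38,255,255)); k=np.zeros_like(m); x0,y0,x1,y1=box; k[y0:y1,x0:x1]=255
    n,l,s,c=cv2.connectedComponentsWithStats(m&k); return [(*c[i],s[i,4]) for i in range(1,n) if s[i,4]>15]
def depthz(c,d,u,v):
    f=240/np.tan(np.radians(c["vfov"]/2)); z=d[int(round(v)),int(round(u))]
    return c["R"].T@(np.array([(u-c["cx"])/f*z,(v-c["cy"])/f*z,z])-c["t"])
E
python3 - <<'E'
from h import *
for n,box in (("top",(290,180,375,240)),("scene",(320,235,390,280))):
    q=np.load(n+".npz"); c=calibration(n)
    for u,v,a in yellow(q["p"],box): print(n,u,v,a,ray(c,u,v,.097),depthz(c,q["d"],u,v))
q=np.load("top.npz");c=calibration("top")
for nm,(u,v),z in (("vase",(270,188),.08),("tumbler",(356,150),.085),("jar",(389,224),.065)): print(nm,ray(c,u,v,z))
for k in [(314,172),(369,186),(350,253),(296,240)]: print("corner",ray(c,*k,.085),depthz(c,q["d"],*k))
cv2.imwrite("pics/crop.png",cv2.resize(q["p"][120:290,230:470,::-1],None,fx=3.3,fy=3.3,interpolation=cv2.INTER_CUBIC))
E
```

```text
top 319.0894308943089 206.34959349593495 123 [0.57969248 0.01600239 0.097     ] [0.57883037 0.01596974 0.10246997]
top 345.94214876033055 213.27272727272728 121 [ 0.5649732  -0.04179496  0.097     ] [ 0.5649701  -0.04179397  0.09702146]
scene 363.85858585858585 247.92929292929293 99 [0.58145012 0.00792911 0.097     ] [0.58273769 0.00463198 0.1004608 ]
scene 348.06542056074767 260.2897196261682 107 [ 0.56665274 -0.0490426   0.097     ] [ 0.56612718 -0.04782908  0.09564283]
vase [0.62241219 0.12391654 0.08      ]
tumbler [ 0.70701886 -0.06426901  0.085     ]
jar [ 0.54621433 -0.13833488  0.065     ]
corner [0.65743026 0.02764761 0.085     ] [0.65728934 0.02763742 0.08562567]
corner [ 0.62702875 -0.09260374  0.085     ] [ 0.64348257 -0.1001538   0.00195051]
corner [ 0.48027398 -0.05120846  0.085     ] [ 0.48461698 -0.05469393  0.02046449]
corner [0.50782076 0.06557763 0.085     ] [0.50959506 0.0665454  0.06568326]
```

View pics/crop.png

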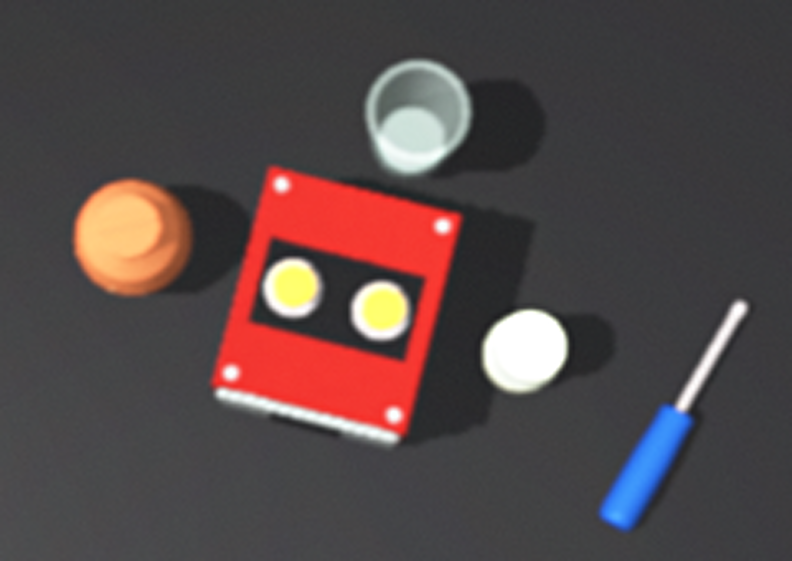

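The crop confirms it: the smallest red box, with buttons at crop (295,285) and (381,307), the grey tray edge at the lower left, and the vase, tumbler, jar and carver clear of it. The box yaw is about -0.25 rad and mid is about (0.572, -0.013). The tool needs a turn of about +39.6°.

```bash
python3 -m crank '[[[-0.07,0.042,-0.024,0,0],[-0.07,0.042,-0.024,0,0],[-0.07,0.042,-0.024,0,0],[-0.07,0.042,-0.024,0,0],[-0.07,0.042,-0.024,0,0]]]' && python3 -m crank '[[[-0.07,0.042,-0.024,0,0],[-0.07,0.042,-0.024,0,0],[-0.07,0.042,-0.024,0,0],[-0.07,0.042,-0.024,0,0],[-0.07,0.042,-0.024,0,0]]]' && python3 -m crank '[[[-0.07,0,0,0,8],[-0.07,0,0,0,8],[-0.07,0,0,0,8],[-0.07,0,0,0,8],[-0.07,0,0,0,7.6]]]'
python3 - <<'E'
from h import *
s=read_state(); print(s["time"],s["position"],s["tcp_rot"],s["joints"],s["finger_gap"])
c=calibration("wrist");p,d=read_camera("wrist"); cv2.imwrite("pics/w1.png",p[:,:,::-1]);np.savez("w1.npz",p=p,d=d,R=c["R"],t=c["t"],cx=c["cx"],cy=c["cy"],vfov=c["vfov"])
for u,v,a in yellow(p,(0,0,640,480)): print(u,v,a,ray(c,u,v,.097),depthz(c,d,u,v))
E
```

```text
time: 0.6
position: [0.3746, -0.2968, 0.2312]
tcp_rot: [[0.904, 0.428, -0.0], [0.428, -0.904, 0.0], [-0.0, -0.0, -1.0]]
wrist_force: [0.6, -1.2, 0.2]
finger_gap: 0.536
grasp_force: 0.0
time: 1.1
position: [0.513, -0.0982, 0.2312]
tcp_rot: [[0.904, 0.429, -0.0], [0.429, -0.904, 0.0], [-0.0, -0.0, -1.0]]
wrist_force: [0.3, -1.5, -0.1]
finger_gap: 0.54
grasp_force: 0.0
time: 1.6
position: [0.5122, -0.1, 0.2309]
tcp_rot: [[0.968, -0.251, -0.001], [-0.251, -0.968, 0.0], [-0.001, 0.0, -1.0]]
wrist_force: [0.6, 0.3, 0.6]
finger_gap: 0.532
grasp_force: 0.0
1.6 [ 0.5121746  -0.10004424  0.23093834] [[ 9.67932011e-01 -2.51211265e-01 -7.22189078e-04]
 [-2.51211200e-01 -9.67932281e-01  1.80913044e-04]
 [-7.44477516e-04  6.31045896e-06 -9.99999723e-01]] [-2.63089373e-01  2.37909180e-01  1.60034940e+00 -1.36091719e-05
  1.30407846e+00  1.56164200e+00] 0.5323086369622578
148.88402848423195 180.82400813835199 983 [0.58175893 0.01036026 0.097     ] [0.58175143 0.01064084 0.09640599]
228.16051660516604 182.35977859778598 1084 [ 0.56611888 -0.04536428  0.097     ] [ 0.56615332 -0.04549885  0.09749726]
```

View pics/w1.png

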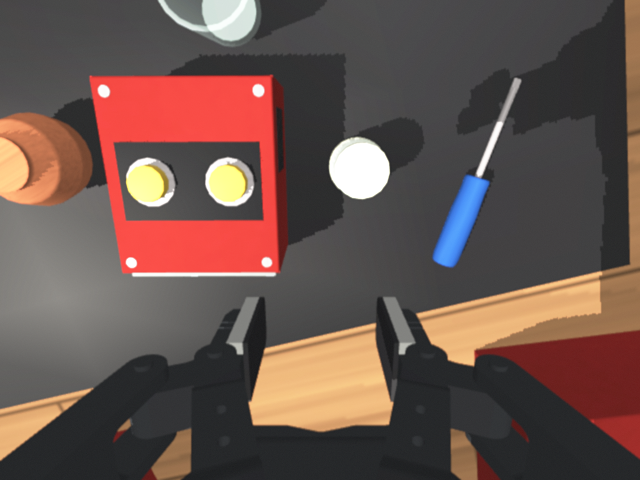

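Wrist view: the buttons are at (149,181) and (228,182), with the line between them almost parallel to the closing line. I'll centre over it and look again.

```bash
python3 -m crank '[[[-0.07,0,-0.048,0,0],[-0.07,0,-0.048,0,0],[-0.07,0,0,0,0],[-0.07,0,0,0,0]]]'
python3 - <<'E'
from h import *
s=read_state(); print(s["time"],s["position"],s["tcp_rot"],s["finger_gap"])
c=calibration("wrist");p,d=read_camera("wrist"); cv2.imwrite("pics/w2.png",p[:,:,::-1])
P=[]
for u,v,a in yellow(p,(0,0,640,480)): P.append(ray(c,u,v,.097)); print(u,v,a,P[-1])
m=(P[0]+P[1])/2; e=(P[0]-P[1]); print(m,np.linalg.norm(e),"yaw",np.arctan2(-e[0],e[1]),"tool yaw",np.arctan2(s["tcp_rot"][1][0],s["tcp_rot"][0][0]))
print("in tool",np.array(s["tcp_rot"]).T@(m-s["position"]))
E
```

```text
time: 2.05
position: [0.5359, -0.0063, 0.2309]
tcp_rot: [[0.97, -0.242, -0.001], [-0.242, -0.97, -0.0], [-0.001, 0.0, -1.0]]
wrist_force: [0.3, -0.8, 0.0]
finger_gap: 0.538
grasp_force: 0.0
2.05 [ 0.53585555 -0.00632459  0.23094949] [[ 9.70319113e-01 -2.41827211e-01 -6.46561641e-04]
 [-2.41827301e-01 -9.70319305e-01 -6.27588552e-05]
 [-6.12194443e-04  2.17252373e-04 -9.99999789e-01]] 0.5380399313554772
277.48751156336726 181.59666975023126 1081 [0.58102731 0.01365328 0.097     ]
358.16333938294014 181.97822141560798 1102 [ 0.56646426 -0.04353861  0.097     ]
[ 0.57374578 -0.01494267  0.097     ] 0.059016901724737 yaw -0.2493362373542329 tool yaw -0.24424865223545267
in tool [ 0.03893171 -0.0008297   0.13392551]
```

View pics/w2.png

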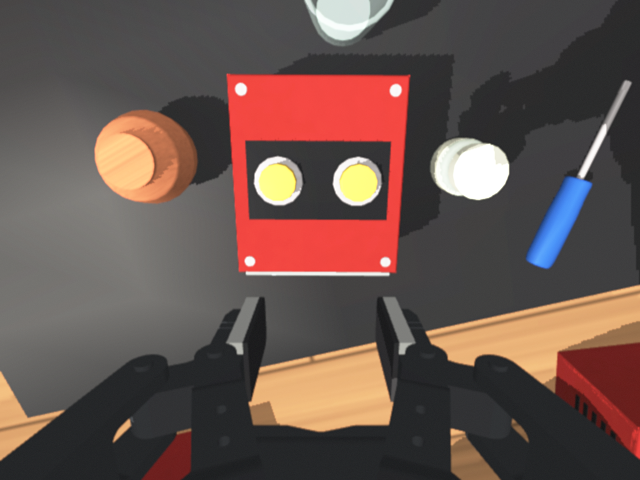

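The buttons are centred at (277,182) and (358,182), spaced 59 mm. I'll move over them and descend to about 1 cm above.

```bash
python3 -m crank '[[[-0.07,0.039,-0.001,0,0.3],[-0.07,0,0,0.04,0],[-0.07,0,0,0.04,0],[-0.07,0,0,0.035,0],[-0.07,0,0,0,0]]]'
python3 - <<'E'
from h import *
s=read_state(); print(s["position"],s["wrist_force"],s["tcp_rot"])
p,d=read_camera("wrist"); cv2.imwrite("pics/w3.png",p[:,:,::-1])
p,d=read_camera("scene"); cv2.imwrite("pics/s3.png",cv2.resize(p[200:330,290:450,::-1],None,fx=4.5,fy=4.5,interpolation=cv2.INTER_CUBIC))
E
```

```text
time: 2.6
position: [0.5716, -0.0168, 0.1119]
tcp_rot: [[0.968, -0.252, -0.008], [-0.252, -0.968, 0.001], [-0.008, 0.001, -1.0]]
wrist_force: [-0.9, -0.3, 0.4]
finger_gap: 0.531
grasp_force: 0.0
[ 0.57158039 -0.01681313  0.1119281 ] [-0.94648516 -0.30587099  0.39875391] [[ 9.67813613e-01 -2.51541288e-01 -7.98692937e-03]
 [-2.51544518e-01 -9.67845534e-01  6.13957353e-04]
 [-7.88454954e-03  1.41487201e-03 -9.99967915e-01]]
```

View pics/w3.png

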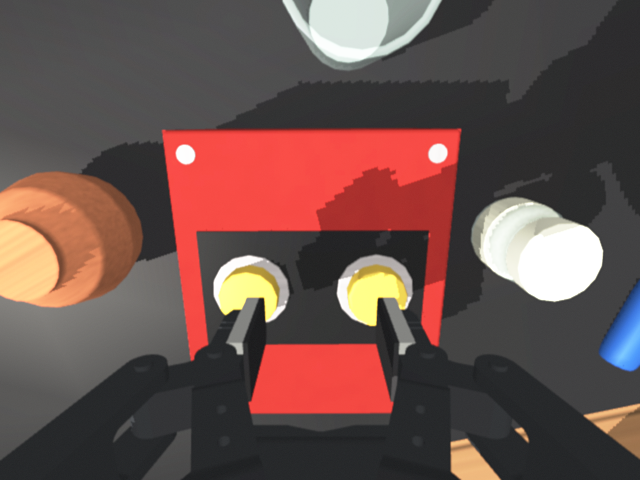

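View pics/s3.png

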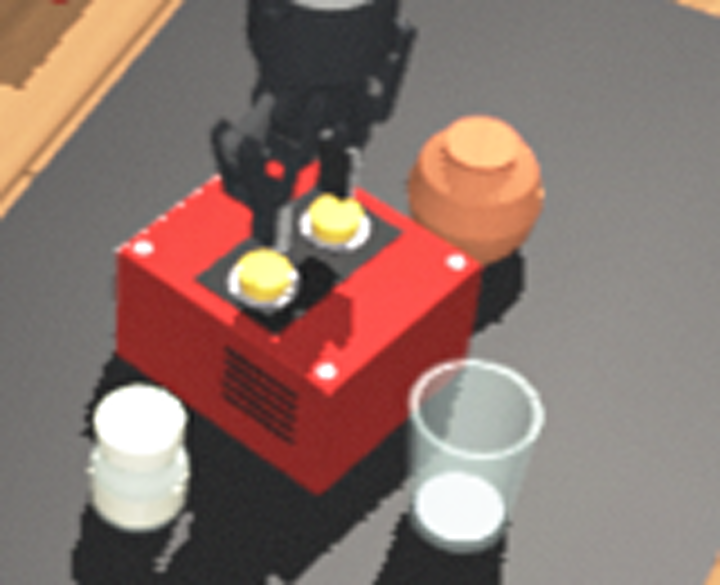

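The wrist view has the buttons at (249,290) and (378,290) with the fingertips straddling just in front of them and about 15 mm higher. The scene crop agrees: each tip is over its button. I'll let it settle and check the residual.

```bash
python3 -m crank '[[[-0.07,0,0,0,0],[-0.07,0,0,0,0]]]' | head -2
python3 - <<'E'
from h import *
s=read_state(); c=calibration("wrist");R=np.array(s["tcp_rot"]); p,d=read_camera("wrist")
print("prior mid in tool",R.T@(np.array([.5737,-.0149,.097])-s["position"]),R[2],s["finger_gap"])
h=cv2.cvtColor(p,cv2.COLOR_RGB2HSV)
for u,v,a in yellow(p,(0,200,640,480)): print(u,v,a,R.T@(ray(c,u,v,.097)-s["position"]))
E
```

```text
time: 2.9
position: [0.5747, -0.016, 0.1183]
prior mid in tool [-0.00134433 -0.00078331  0.02131996] [ 3.02893223e-03 -4.71834841e-04 -9.99995301e-01] 0.5354479640024905
13.785046728971963 235.79439252336448 107 [ 0.02962175 -0.13774467  0.02147838]
17.925714285714285 241.73142857142858 175 [ 0.02681968 -0.13652075  0.02146932]
7.151515151515151 269.1515151515151 33 [ 0.01352873 -0.14461974  0.02143288]
256.34472208057116 290.24426313105556 1961 [ 0.00287059 -0.02927301  0.02134617]
375.292220113852 291.5792220113852 2108 [0.0021751  0.02701263 0.02131751]
```

```bash
python3 -m crank '[[[-0.07,-0.001,-0.0005,0.006,0],[-0.07,0,0,0.004,0],[-0.07,0,0,0.003,0],[-0.07,0,0,0,0],[-0.07,0,0,0,0]]]'; python3 -m crank '[[[-0.07,0,0,0.003,0],[-0.07,0,0,0.003,0],[-0.07,0,0,0,0],[-0.07,0,0,0,0]]]'
```

```text
time: 3.45
position: [0.5731, -0.015, 0.1032]
tcp_rot: [[0.968, -0.251, -0.0], [-0.251, -0.968, 0.0], [-0.0, 0.0, -1.0]]
wrist_force: [0.3, -1.0, -0.2]
finger_gap: 0.533
grasp_force: 0.0
time: 3.85
position: [0.5731, -0.015, 0.0972]
tcp_rot: [[0.968, -0.251, -0.0], [-0.251, -0.968, 0.0], [-0.0, 0.0, -1.0]]
wrist_force: [0.5, -0.4, -0.3]
finger_gap: 0.533
grasp_force: 0.0
```

```bash
python3 -m crank '[[[-0.07,0,0,0.003,0],[-0.07,0,0,0,0],[-0.07,0,0,0,0]]]'; python3 -m crank '[[[-0.07,0,0,0.002,0],[-0.07,0,0,0,0],[-0.07,0,0,0,0]]]' ; python3 -m crank '[[[-0.07,0,0,0.002,0],[-0.07,0,0,0,0],[-0.07,0,0,0,0]]]'
```

```text
time: 4.15
position: [0.573, -0.015, 0.0942]
tcp_rot: [[0.968, -0.251, -0.0], [-0.251, -0.968, 0.0], [-0.0, 0.0, -1.0]]
wrist_force: [0.1, 0.0, -0.1]
finger_gap: 0.536
grasp_force: 0.0
time: 4.45
position: [0.5731, -0.015, 0.0923]
tcp_rot: [[0.968, -0.251, -0.0], [-0.251, -0.968, 0.0], [-0.0, -0.0, -1.0]]
wrist_force: [-1.1, -0.3, 1.2]
finger_gap: 0.534
grasp_force: 0.8
time: 4.75
position: [0.5731, -0.015, 0.0903]
tcp_rot: [[0.968, -0.251, 0.0], [-0.251, -0.968, 0.0], [0.0, -0.0, -1.0]]
wrist_force: [-1.2, 0.2, 3.6]
finger_gap: 0.535
grasp_force: 1.4
```

Contact is at about z = 0.0925 on both sides. I'll press down to the stop.

```bash
python3 -m crank '[[[-0.07,0,0,0.003,0],[-0.07,0,0,0.002,0],[-0.07,0,0,0.001,0],[-0.07,0,0,0,0]]]'; python3 -m crank '[[[-0.07,0,0,0.0008,0],[-0.07,0,0,0,0]]]' 
```

```text
time: 5.15
position: [0.5734, -0.015, 0.0864]
tcp_rot: [[0.968, -0.251, 0.001], [-0.251, -0.968, -0.0], [0.001, -0.0, -1.0]]
wrist_force: [-14.3, 1.0, 28.8]
finger_gap: 0.54
grasp_force: 14.6
time: 5.35
position: [0.5734, -0.015, 0.0863]
tcp_rot: [[0.968, -0.251, 0.002], [-0.251, -0.968, -0.0], [0.002, -0.0, -1.0]]
wrist_force: [-17.0, 1.7, 37.3]
finger_gap: 0.533
grasp_force: 18.5
```

The hard stop is reached. I'll ease off slightly, hold, and look at the tray.

```bash
python3 -m crank '[[[-0.07,0,0,-0.0008,0],[-0.07,0,0,0,0],[-0.07,0,0,0,0],[-0.07,0,0,0,0],[-0.07,0,0,0,0]]]'; for i in 1 2 3 ; do python3 -m crank '[[[-0.07,0,0,0,0],[-0.07,0,0,0,0],[-0.07,0,0,0,0],[-0.07,0,0,0,0],[-0.07,0,0,0,0]]]' | grep -E "time|force|posit"; done
python3 - <<'E'
from h import *
p,d=read_camera("top"); a=p[150:290,240:420,::-1]; p,d=read_camera("scene"); b=p[200:340,270:450,::-1]
cv2.imwrite("pics/t4.png",cv2.resize(np.hstack([a,b]),None,fx=2.2,fy=2.2,interpolation=cv2.INTER_CUBIC))
E
```

```text
time: 5.85
position: [0.5734, -0.015, 0.0865]
tcp_rot: [[0.968, -0.251, 0.001], [-0.251, -0.968, -0.0], [0.001, -0.0, -1.0]]
wrist_force: [-14.4, 0.9, 28.1]
finger_gap: 0.531
grasp_force: 14.6
time: 6.35
position: [0.5734, -0.015, 0.0864]
wrist_force: [-14.9, 0.2, 29.2]
grasp_force: 14.6
time: 6.85
position: [0.5734, -0.015, 0.0865]
wrist_force: [-14.3, 1.1, 29.0]
grasp_force: 14.6
time: 7.35
position: [0.5734, -0.015, 0.0865]
wrist_force: [-14.8, -0.2, 29.1]
grasp_force: 14.6
```

View pics/t4.png

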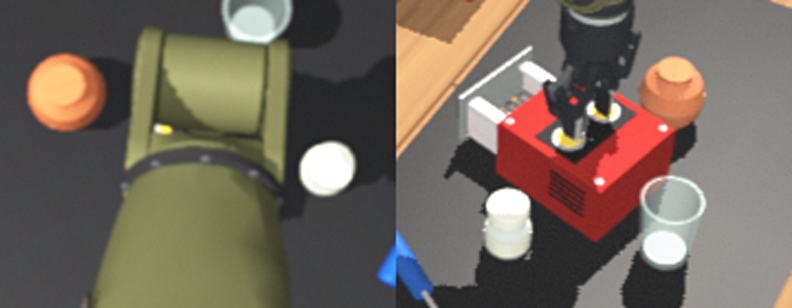

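The scene half shows the tray sliding out, with the grey front's upper edge running from about (462,98) to (530,50) in the crop. I'll hold longer and measure the panel's distance.

```bash
for i in 1 2 3 ; do python3 -m crank '[[[-0.07,0,0,0,0],[-0.07,0,0,0,0],[-0.07,0,0,0,0],[-0.07,0,0,0,0],[-0.07,0,0,0,0]]]' | grep time; done
python3 - <<'E'
from h import *
p,d=read_camera("scene");c=calibration("scene"); x=np.array([np.cos(-.249),np.sin(-.249)])
for u,v in [(462,98),(530,50),(496,74)]:
    w=ray(c,270+(u-396)/2.2,200+v/2.2,.077); print(w,(w[:2]-[.5737,-.0149])@x)
cv2.imwrite("pics/s5.png",cv2.resize(p[200:300,270:390,::-1],None,fx=5,fy=5,interpolation=cv2.INTER_CUBIC))
E
```

```text
time: 7.95
time: 8.45
time: 8.95
[ 0.42935169 -0.04183103  0.077     ] -0.13325976422199362
[0.45855418 0.06906243 0.077     ] -0.13228592413526066
[0.443644   0.01244256 0.077     ] -0.13278314641223707
```

View pics/s5.png

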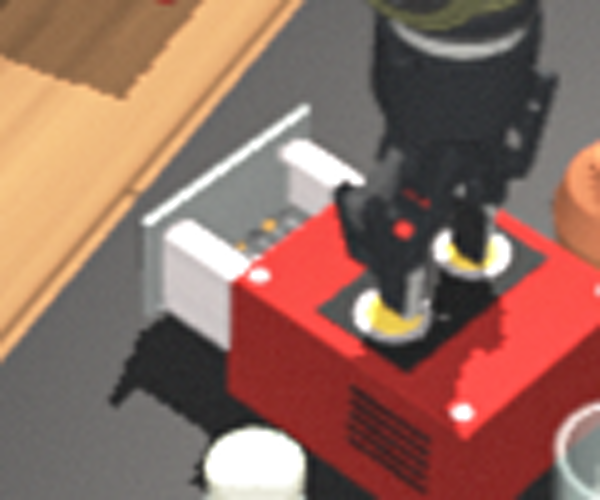

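The panel edge is in the same place as before, (299,244) native, so the tray is at rest. I'll check the extension against the box's own front corner in the same picture.

```bash
python3 - <<'E'
from h import *
c=calibration("scene"); yw=-.249; x=np.array([np.cos(yw),np.sin(yw)]);y=np.array([-x[1],x[0]])
for n,u,v,z in [("box front R corner",230,281,.085),("screw FR",260,275,.085),("screw BR",462,412,.085),("panel R top",143,222,.077),("panel L top",308,107,.077)]:
    w=ray(c,270+(u+.0)/5-.4,200+v/5-.4,z)[:2]-[.5737,-.0149]; print(n,w@x,w@y)
# predicted crop pixels of panel edge for extension 48 / 60
f=240/np.tan(np.radians(c["vfov"]/2))
for o in (.128,.140):
  for s in (-.061,.061):
    q=c["R"]@np.array([*(np.array([.5737,-.0149])-o*x+s*y),.077])+c["t"]; print(o,s,(f*q[0]/q[2]+c["cx"]-270+.4)*5,(f*q[1]/q[2]+c["cy"]-200+.4)*5)
E
```

```text
box front R corner -0.07265796753456173 -0.06914731753509878
screw FR -0.06491550779558841 -0.055946552320783036
screw BR 0.06408822196862374 -0.05637608051705929
panel R top -0.1378792793769907 -0.06341296636349554
panel L top -0.13627425441423693 0.05855155690351653
0.128 -0.061 160.44615680164281 229.1513916895904
0.128 0.061 322.8347551469802 112.10614443251299
0.14 -0.061 143.3552802795462 217.54866932468727
0.14 0.061 305.8645268973215 101.47347292679169
```

The edge matches the 60 mm prediction: (143,218) and (306,101) predicted against (143,222) and (308,107) seen. The tray is fully out, so I'll draw straight up.

```bash
python3 -m crank '[[[-0.07,0,0,-0.005,0],[-0.07,0,0,-0.01,0],[-0.07,0,0,-0.03,0],[-0.07,0,0,-0.04,0],[-0.07,0,0,-0.04,0]]]' >/dev/null; python3 -m crank '[[[-0.07,-0.045,0,0,0],[-0.07,-0.045,0,0,0],[-0.07,0,0,0,0],[-0.07,0,0,0,0],[-0.07,0,0,0,0]]]'
python3 - <<'E'
from h import *
p,d=read_camera("scene"); cv2.imwrite("pics/s6.png",cv2.resize(p[190:370,250:450,::-1],None,fx=3,fy=3,interpolation=cv2.INTER_CUBIC))
E
```

```text
time: 10.0
position: [0.4868, 0.0075, 0.2095]
tcp_rot: [[0.968, -0.251, 0.001], [-0.251, -0.968, -0.0], [0.001, -0.0, -1.0]]
wrist_force: [0.2, 0.0, -0.8]
finger_gap: 0.533
grasp_force: 0.0
```

View pics/s6.png

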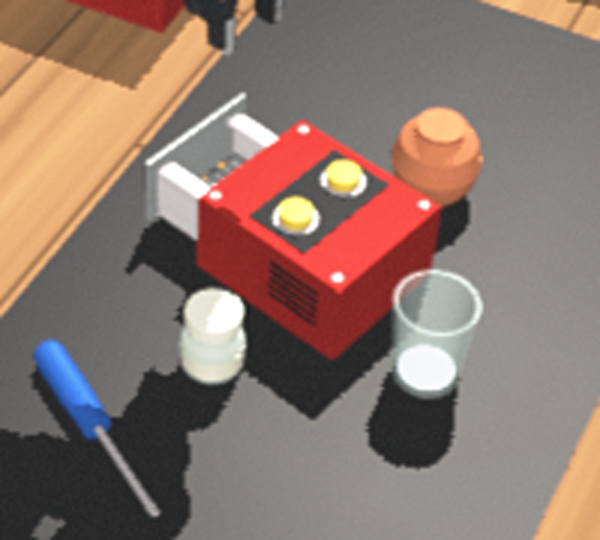

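The tray is out (front edge from (148,162) to (243,97)). Both buttons are up at (296,214) and (345,176), the four things around the box haven't moved, and the gripper is clear.

```bash
python3 -c "from bench import *; print(finish_job())"
```

```text
the job is handed in; nothing more can be done
None
```

I opened the smallest red box and handed the job in after about 10 s: the last picture shows the tray fully out, both buttons back up, the things around it unmoved and the gripper clear, but no verdict came back.

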